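# Rake two nuts out of a T-slot

## Robot

A 6-joint arm with a two-finger parallel gripper is mounted at the origin on the work surface; the furniture and walls round the work are solid. World frame = base frame: x ahead of the robot, y to its left, z up, the work surface at z = 0. Lengths are in mm, angles in rad, forces in N, time in s.
With the tool pointing down it reaches from about 350 to 975 mm from the base axis. Payload 7.1 kg.
Tool frame: the origin (TCP) lies midway between the tips of the shut fingers; the grasp point (between the pads) lies 19 mm behind it; z points along the fingers, y is the line along which they close (so a half turn about z gives the same grasp; the last joint's range is limited). The gripper opens to 88 mm and grips with 3 to 60 N. Pads are 20 mm wide; open, the fingers measure 115 mm over their backs; the gripper's body (75 mm by 178 mm) begins 61 mm behind the grasp point.
Start: joints at [-1.182, 0.423, 1.63, -0, 1.089, -0.019], TCP at [247.884, -573.723, 196.775] pointing down, gripper open.
Joint ranges: [-3, 3], [-0.9, 2.11], [0.09, 2.58], [-1.31, 4.45], [0.11, 2.69], [-2.54, 2.54]. Speed limits (rad/s): [2.39, 2.39, 3.01, 3.14, 3.14, 3.14].

## Interface

Orientations are given as a rotation vector (axis times angle).
In Python, from workcell import ctrl gives the robot as it stands. The module is installed in compiled form; this text tells all that it offers.
- The arm moves only by the tool apply_moves, never from a script. Its argument "targets" is a list of rows, each a list of 3 entries, a list of its own where there are three numbers: the opening, from -1 (shut) to 1 (fully open), then the shift along the tool's x, y, z normalised to -1 to 1, where 1 is 5 cm, then the turn, a rotation vector about the tool's x, y, z normalised to -1 to 1, where 1 is 90 degrees. In form: [[jaw, [x, y, z], [wx, wy, wz]], ...]. A call has 1 to 8 rows; each row shifts and turns the commanded pose from where the row before left it, along the tool's axes as they then stand; what a row does not reach is not made up. A row lasts 1/8 s, in which the tool goes at most 62.5 mm and 10.7 degrees, less where a joint would pass 70% of its speed; a pose out of reach is approached as far as the arm can. A call with a number of a shift or a turn outside -1 to 1 is refused whole. A call with a gripper value outside its range is refused whole. The fingers move at their own pace and stop on an object; the grip force is fixed at half the most. Time passes only in rows, so rows that do not move let the fingers close. It gives the time, the measured TCP pose, the force, the opening and the grip force at its end, in the units of the state.
- ctrl.get_obs(): the state, without advancing time (a new reading comes with each control period).
- ctrl.get_image(name): name is "side" or "top" or "wrist"; returns a dict with "pixels" (384x512x3 uint8, blue, green, red), "camera_matrix" (3x3 intrinsics, pixels), "k1" (the pictures are not rectified: a ray, as slopes to the right and down, at radius r is drawn at 1 + k1 r^2 times it, then the intrinsics apply), "view" (4x4, takes a point from world to camera coordinates); the wrist camera has in their place "hand_eye" (4x4, takes a point from camera to tool coordinates, whose origin is the TCP and whose axes are the flange's). Camera axes: x right, y down, z forward; pixel columns grow to the right and rows downward; lengths in mm; the calibration is good to about 2 mm. A picture is of the moment at which its call begins: read the wrist's pose just before it. There is no depth.
- ctrl.close_job(): hands the job in; it is judged then, once.
Trained networks look in the newest picture that a camera, given by its name, has taken for a name from the list of things; names that differ only in an ending like _2 or _b are one class to them, and where a whole thing is asked for, a point or a joint stands for the part that bears it (a point fixed in the world has none). Each returns a list of dicts, best first, with "score" (0 to 1); they miss things now and then, are a little off and sometimes report something else, mostly with a low value. They report only what shows in the picture. A call takes as long as a camera call. They do not tell look-alikes from the thing itself.
- ctrl.masks_of(label, camera): "region" (384x512 bool, what is visible of it) and "bbox" ([left, top, right, bottom] in pixels, round what is visible of it).
- ctrl.pinpoint(label, camera): "xy" ([column, row] in pixels: a listed point, or the origin of a listed thing).
The state is a dict: "t": time; "qpos": joint angles; "qvel": joint speeds; "joint_torque": joint torques, N m; "ee_pos": TCP position; "orientation": TCP orientation; "ft_force": force on the tool from outside, world axes, zero at the start; "moment": the same for the moment, N m; "width": finger opening in mm; "grasp_force": force on a finger pad.
Only numpy, scipy, OpenCV 4.12 (cv2) and the standard library are available. Lean on these libraries where they do the work, as an engineer would, in place of code of your own. Each camera call takes 0.05 s, during which the arm holds its last target. There are 200 camera calls.

## Task

Two hex nuts were left down in the front T-slot of the base plate; they are wider than the slot's mouth and can only come out at its end. Take the slot pick from its sloping rest, put its tip down into the slot behind the nuts and run it slowly along the slot (about 5 cm a second, no flicking, without forcing it against the plate), keeping it down until it reaches the end where the tray is, so that both nuts slide out and drop into the tray. Then lay the pick back in the V of its rest with its tip on the foot stop; do not touch the nuts with the gripper, and leave the bolt and hex key beside the plate where they lie.

Things in the scene. Friction and masses are not known exactly. Their poses are not given: they have to be found in the camera images.
- plate: fixed dark iron T-slot plate, 156 (x) by 220 (y) by 82 mm high; origin on the bench under its centre. Two T-slots run along its y, open at both ends: front (nearer the robot) at x = -36 mm, rear at x = +36 mm with two fixed studs up to z = 115 mm. Each: mouth 18 mm wide from z = 82 down to 69 mm, below it an undercut 31 mm wide down to the slot floor at z = 53 mm
- slot_left_end (a point): middle of the front slot's floor at the plate's +y end (53 mm above the bench)
- slot_right_end (a point): middle of the front slot's floor at the plate's -y end (53 mm above the bench)
- tray: fixed open sheet-metal tray, 156 (x) by 160 (y) mm, 17 mm high, 2 mm walls, tucked about 12 mm under the left or right end of the plate, which overhangs its feet at z = 45 mm; origin on the bench under its centre, same heading as the plate
- nut_1: loose steel hex nut, 24 mm across flats, 13 mm high, lying flat on the floor of the front slot; origin at the centre of its underside
- nut_2: the second nut, same size, in the same slot; origin at the centre of its underside
- pick: loose slot pick, 200 mm long, about 0.13 kg: a straight 11 mm steel rod with a rounded tip, and from 113 to 200 mm a round wooden handle (22 mm thick from 125 to 185 mm). Origin at the tip, z axis along the rod towards the handle. It starts in the V of its rest, leaning 25 degrees from vertical. Held near upright in the slot it slides nuts best; leaning, it may ride up on them
- pick_tip (a point): tip of the slot pick (its origin)
- pick_top (a point): end of the pick's handle, 200 mm from the tip
- rest: fixed grey rest at the plate end that has no tray: base 64 (x) by 104 (y) mm, a V trough sloping 25 degrees from vertical, open upwards, with a foot stop; origin on the bench under the base. The pick lies in its y-z plane, handle towards +y; the trough carries the rod from 17 to 97 mm from the tip and the handle stands free above it
- rest_tip (a point): where the pick's tip belongs on the foot stop, at (0, -34, 24) mm in the rest's frame
- rest_top (a point): where the end of the pick's handle belongs, at (0, 51, 205) mm in the rest's frame
- hex_bolt_1: loose hex bolt, 84 x 33 x 19 mm, lying in front of the plate; to be left alone; origin under its centre
- hex_key: loose hex key, 96 x 62 x 8 mm, lying behind the plate; to be left alone; origin under its centre
There are look-alikes about, which are no part of the job. What is shaped like the rest but green or purple is not meant.

How it is judged (in metres and radians):
On the way, in this order (a step that is already met when the one before it is completed fails the run):
1. the pick's tip is down in the front slot, below the lips of its mouth (z of pick_tip in the frame of plate below 0.069 m and x of pick_tip in the frame of plate between -0.052 and -0.02 m and y of pick_tip in the frame of plate between -0.11 and 0.11 m), for 0.2 s.
2. the tip, still down in the front slot, has come along to the tray end of it (the last 30 mm) (z of pick_tip in the frame of plate below 0.069 m and x of pick_tip in the frame of plate between -0.052 and -0.02 m and y of pick_tip in the frame of tray between -0.098 and 0.098 m), for 0.1 s.
3. both nuts lie in the tray (x of nut_1 in the frame of tray between -0.078 and 0.078 m and y of nut_1 in the frame of tray between -0.08 and 0.08 m and height (world z) of each of nut_1, nut_2 below 0.045 m and x of nut_2 in the frame of tray between -0.078 and 0.078 m and y of nut_2 in the frame of tray between -0.08 and 0.08 m), for 0.2 s.
At the end, for the whole second after the job is handed in: both nuts lie at rest inside the tray (their origins within its outline and below 45 mm, that is, below the slot floor, even if one lies on the other), and the pick lies still in its rest, tip within 12 mm of its place on the foot stop and handle end within 15 mm of its place (all of step 3 and distance between pick_tip and rest_tip below 0.012 m and distance between pick_top and rest_top below 0.015 m and linear speed of each of pick, nut_1, nut_2 below 0.02 m/s); the robot touches nothing.
It fails at once if a nut is driven along the slot faster than 15 cm/s ((linear speed of nut_1 above 0.15 m/s and y of nut_1 in the frame of plate between -0.095 and 0.095 m) or (linear speed of nut_2 above 0.15 m/s and y of nut_2 in the frame of plate between -0.095 and 0.095 m)).
It fails at once if the gripper touches a nut (contact force between any of the arm, the fingers and nut_1 above 0.5 N or contact force between any of the arm, the fingers and nut_2 above 0.5 N).
It fails at once if the pick is forced against the plate (more than 40 N) (contact force between pick and plate above 40 N).
It fails at once if the bolt or hex key beside the plate is moved more than 25 mm (distance of any of hex_bolt_1, hex_key from where it was at the start of the episode above 0.025 m).
It also fails if it takes over 54 s, if anything falls off the work surface, if the arm or the gripper's body presses on something with over 40 N, if the wrist force passes 120 N, or if a joint passes its speed limit or range.

## Working session

There is one attempt and no reset: what is moved stays moved. The work goes in short steps, Python scripts to look and compute and a tool call to move; the robot and the scene stay as the last step left them, time stands still between calls to the robot, and variables do not carry over. Pictures are saved under pics/ and viewed, at most 12 in all, crops included, and the job is handed in when it is done.

Besides the shell and the picture viewer there is one more tool, called as name([rows], argument=value, ...), one row to a line, values as JSON. apply_moves: Moves the arm, as the interface text tells. Scaled input: -1 to 1 covers 5 cm each way for a shift and 90 degrees each way for a turn. Its arguments: {"type":"object","properties":{"targets":{"type":"array"}},"required":["targets"]}

```bash
mkdir -p pics
cat > h.py <<'E'
import numpy as np, cv2
from scipy.spatial.transform import Rotation as R
from workcell import ctrl
def cam(name):
    o=ctrl.get_obs(); im=ctrl.get_image(name)
    if 'view' in im: V=np.array(im['view'])
    else:
        T=np.eye(4);T[:3,:3]=R.from_rotvec(o['orientation']).as_matrix();T[:3,3]=o['ee_pos']
        V=np.linalg.inv(T@np.array(im['hand_eye']))
    return im,np.array(im['camera_matrix']),im['k1'],V
def ray(c,xy):
    im,K,k,V=c
    d=np.linalg.inv(K)@[xy[0],xy[1],1]; p=d[:2]; q=p.copy()
    for _ in range(30): q=p/(1+k*(q@q))
    C=np.linalg.inv(V); return C[:3,3],C[:3,:3]@np.r_[q,1]
def atz(c,xy,z):
    o,d=ray(c,xy); return o+d*(z-o[2])/d[2]
def proj(c,P):
    im,K,k,V=c
    p=V[:3,:3]@np.array(P,float)+V[:3,3]; q=p[:2]/p[2]; q=q*(1+k*(q@q)); return (K@np.r_[q,1])[:2]
def tri(rs):
    A=np.zeros((3,3));b=np.zeros(3)
    for o,d in rs:
        d=d/np.linalg.norm(d);M=np.eye(3)-np.outer(d,d);A+=M;b+=M@o
    return np.linalg.solve(A,b)
E
cat > a.py <<'E'
from h import *
np.set_printoptions(precision=1,suppress=True)
Z=dict(plate=0,slot_left_end=53,slot_right_end=53,tray=0,nut_1=53,pick_tip=24,pick_top=205,rest=0,rest_tip=24,rest_top=205,hex_bolt_1=0,hex_key=0)
ims=[]
for n in ('top','side'):
    c=cam(n); cv2.imwrite(f'pics/{n}0.png',c[0]['pixels']); print(n,np.linalg.inv(c[3])[:3,3],c[1][0,0])
    for l,z in Z.items():
        for r in ctrl.pinpoint(l,n)[:4]: print(l,round(r['score'],2),np.array(r['xy']),atz(c,r['xy'],z))
print(ctrl.get_obs())
E
python3 a.py; python3 -c "
import cv2,numpy as np
"
```

```text
top [ 438.5   45.5 1374.9] 444.85281509685433
plate 0.75 [278.9 201.4] [558.4 -15.7   0. ]
plate 0.32 [234.2 207.1] [543.2 123.2   0. ]
slot_left_end 0.84 [248.6 218.4] [504.7  77.8  53. ]
tray 0.75 [334.6 198. ] [ 565.7 -189.8    0. ]
tray 0.64 [231.3 207.2] [543.  132.2   0. ]
nut_1 0.53 [299.6 206.4] [537.6 -74.8  53. ]
nut_1 0.42 [286.2 150.3] [708.4 -39.1  53. ]
nut_1 0.4 [275.8 215. ] [513.3  -3.2  53. ]
pick_tip 0.54 [233.8 207.6] [539.8 123.1  24. ]
pick_top 0.53 [198.2 207.9] [527.1 207.  205. ]
rest 0.77 [219.7 207.9] [541.5 168.3   0. ]
rest 0.69 [236.7 143.9] [742.6 113.    0. ]
rest 0.64 [176.8 176.2] [643.5 302.6   0. ]
rest_tip 0.92 [244.9 141.3] [745.1  86.3  24. ]
rest_tip 0.85 [230.5 208.3] [537.9 133.2  24. ]
rest_tip 0.2 [318.5 209.3] [ 529.8 -135.    24. ]
rest_tip 0.17 [229.9 207.8] [539.4 135.   24. ]
rest_top 0.97 [195.8 206.7] [530.4 213.4 205. ]
rest_top 0.63 [209.7 137.9] [715.4 175.5 205. ]
hex_bolt_1 0.64 [312.4 238.3] [ 442.1 -116.7    0. ]
hex_bolt_1 0.44 [335.1 196.6] [ 570.1 -191.5    0. ]
hex_bolt_1 0.24 [232.4 208.1] [540.2 128.8   0. ]
side [ 600.4
[... 534 characters left out ...]
 195.4] [648.8 335.6   0. ]
rest 0.64 [239.7 219.1] [539.7 157.4   0. ]
rest_tip 0.79 [307.4 221.1] [738.4  96.4  24. ]
rest_tip 0.52 [243.9 218. ] [554.6 118.2  24. ]
hex_bolt_1 0.63 [189.2 275.1] [ 433.1 -127.7    0. ]
hex_bolt_1 0.5 [249.9 290.6] [ 578.1 -184.9    0. ]
hex_key 0.68 [308.  252.2] [725.5 -30.2   0. ]
{'t': 1.3, 'qpos': array([-1.2,  0.4,  1.6, -0. ,  1.1, -0. ]), 'qvel': array([-0., -0., -0., -0.,  0., -0.]), 'joint_torque': array([  0. , -54.5, -27.4,   0.1,   0. ,   0. ]), 'ee_pos': array([ 247.9, -573.7,  196.8]), 'orientation': array([3.1, 0.6, 0. ]), 'ft_force': array([ 0.9,  0.4, -0.2]), 'moment': array([ 0., -0.,  0.]), 'grasp_force': 0.0, 'width': 87.62505328024687}
```

View pics/top0.png

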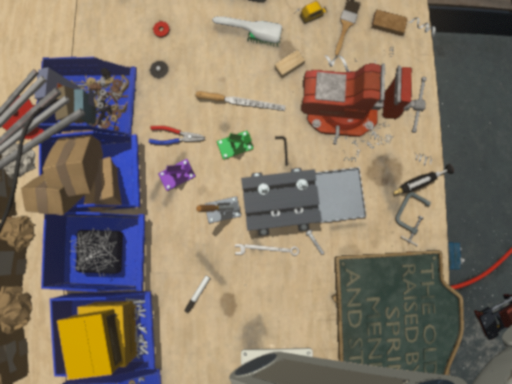

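View pics/side0.png

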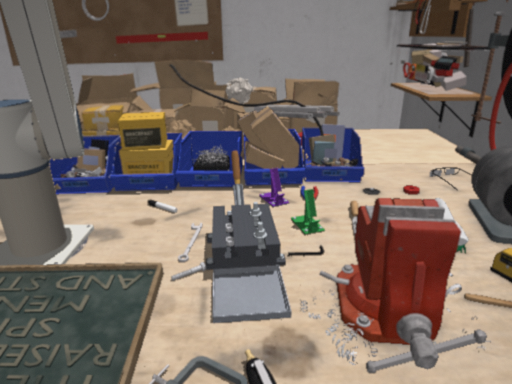

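The top view shows the plate at about (282,203), the tray at the right (342,195), which is the plate's −y end, and the grey rest with the pick at the left (222,208). The green (235,145) and purple (177,175) rests are decoys. The side view agrees: tray in front at (248,293), pick handle at (237,165). Next I'll move the wrist camera over the plate.

```bash
cat >> h.py <<'E'
def down(yaw,tilt=0):
    # tool y = plate x, tool z down; tilt: lean of pick axis toward +y (deg)
    return R.from_euler('z',yaw,degrees=True)*R.from_euler('x',-tilt,degrees=True)*R.from_matrix([[0,1,0],[1,0,0],[0,0,-1]])
def plan(p,rot,n,start=None):
    o=ctrl.get_obs(); p0,r0=start if start else (o['ee_pos'],R.from_rotvec(o['orientation']))
    w=(r0.inv()*rot).as_rotvec()/n; d=np.array(p,float)-p0
    print('rows',n,'turn/row',np.round(w/(np.pi/2),4),'deg',np.degrees(np.linalg.norm(w)),'mm/row',np.linalg.norm(d)/n)
    r=r0
    for i in range(n):
        print(np.round(r.inv().apply(d/n)/50,3).tolist()); r=r*R.from_rotvec(w)
E
python3 -c "
from h import *
c=cam('wrist');print(np.round(c[0]['hand_eye'],3),c[1][0,0],c[0]['k1'])
plan((500,10,440),down(4),16)"
```

```text
[[ 1.00000e-03 -9.52000e-01 -3.05000e-01  8.43300e+01]
 [ 1.00000e+00  1.00000e-03  1.00000e-03  1.09600e+00]
 [-1.00000e-03 -3.05000e-01  9.52000e-01 -1.88295e+02]
 [ 0.00000e+00  0.00000e+00  0.00000e+00  1.00000e+00]] 284.2148683096757 -0.013475737484433831
rows 16 turn/row [ 0.      0.     -0.0491] deg 4.414612868716739 mm/row 42.54748041290502
[0.579, -0.545, -0.304]
[0.619, -0.499, -0.304]
[0.655, -0.45, -0.304]
[0.688, -0.398, -0.304]
[0.717, -0.344, -0.304]
[0.741, -0.287, -0.304]
[0.761, -0.23, -0.304]
[0.776, -0.17, -0.304]
[0.787, -0.11, -0.304]
[0.793, -0.049, -0.304]
[0.795, 0.012, -0.304]
[0.791, 0.073, -0.304]
[0.783, 0.134, -0.304]
[0.771, 0.194, -0.304]
[0.754, 0.253, -0.304]
[0.732, 0.31, -0.304]
```

apply_moves([
  [1,[0.58,-0.545,-0.3],[0,0,-0.049]],
  [1,[0.62,-0.5,-0.3],[0,0,-0.049]],
  [1,[0.655,-0.45,-0.3],[0,0,-0.049]],
  [1,[0.69,-0.4,-0.3],[0,0,-0.049]],
  [1,[0.717,-0.344,-0.3],[0,0,-0.049]],
  [1,[0.74,-0.287,-0.3],[0,0,-0.049]],
  [1,[0.76,-0.23,-0.3],[0,0,-0.049]],
  [1,[0.776,-0.17,-0.3],[0,0,-0.049]],
])

```text
t: 2.35
ee_pos: [374.4, -280.5, 317.5]
orientation: [2.737, 1.542, 0.0]
ft_force: [0.4, -0.4, -0.9]
width: 88.0
grasp_force: 0.0
```

apply_moves([
  [1,[0.787,-0.11,-0.3],[0,0,-0.049]],
  [1,[0.793,-0.05,-0.3],[0,0,-0.049]],
  [1,[0.795,0.01,-0.3],[0,0,-0.049]],
  [1,[0.79,0.073,-0.3],[0,0,-0.049]],
  [1,[0.783,0.134,-0.3],[0,0,-0.049]],
  [1,[0.77,0.194,-0.3],[0,0,-0.049]],
  [1,[0.754,0.253,-0.3],[0,0,-0.049]],
  [1,[0.732,0.31,-0.3],[0,0,-0.049]],
])

```text
t: 3.35
ee_pos: [500.5, 11.3, 437.4]
orientation: [2.141, 2.299, 0.0]
ft_force: [0.8, -0.9, 0.4]
width: 87.7
grasp_force: 0.0
```

```bash
cat > b.py <<'E'
from h import *
import pickle,sys
np.set_printoptions(precision=1,suppress=True)
Z=dict(plate=0,slot_left_end=53,slot_right_end=53,tray=0,nut_1=53,pick_tip=24,pick_top=205,rest=0,rest_tip=24,rest_top=205,hex_bolt_1=0,hex_key=0)
c=cam('wrist'); cv2.imwrite(f'pics/{sys.argv[1]}.png',c[0]['pixels']); pickle.dump(c,open(sys.argv[1]+'.pkl','wb'))
for l,z in Z.items():
    for r in ctrl.pinpoint(l,'wrist')[:3]: print(l,round(r['score'],2),np.array(r['xy']),atz(c,r['xy'],z))
o=ctrl.get_obs();print(o['t'],o['ee_pos'],o['orientation'],o['qpos'])
E
python3 b.py w1
```

```text
plate 0.81 [283.5 150.8] [561.7 -17.7   0. ]
slot_left_end 0.68 [266.3 102.7] [513.5  83.   53. ]
slot_right_end 0.67 [267.5 205.7] [ 533.5 -129.9   53. ]
tray 0.62 [287.7 226.7] [ 590.5 -201.6    0. ]
nut_1 0.67 [269.8 179.9] [533.5 -71.6  53. ]
nut_1 0.55 [263.1 145.8] [513.9  -1.   53. ]
pick_tip 0.82 [283.6  82.4] [545.7 123.6  24. ]
pick_top 0.89 [291.5   5.8] [531.2 208.9 205. ]
rest 0.89 [281.5  65.3] [540.2 157.2   0. ]
rest 0.55 [374.8  93.8] [741.1 116.6   0. ]
rest_tip 0.91 [284.2  82.6] [546.9 123.3  24. ]
rest_tip 0.88 [359.3   2.8] [671.8 272.5  24. ]
rest_tip 0.64 [381.1 111.6] [751.4  82.3  24. ]
hex_bolt_1 0.65 [222.  188.5] [ 428.4 -115.6    0. ]
hex_key 0.52 [353.5 164.1] [722.6 -36.4   0. ]
4.0 [500.1   9.5 436.7] [-2.1 -2.3  0. ] [-0.   0.   1.6 -0.   1.5 -0.1]
```

View pics/w1.png

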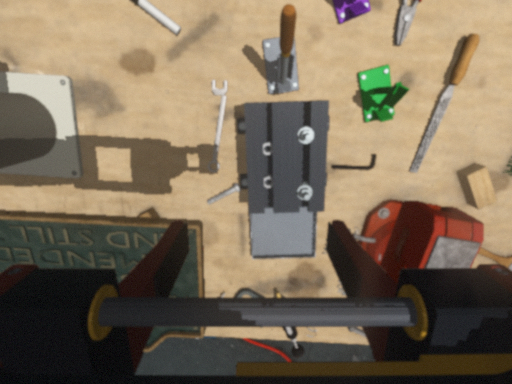

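The wrist view shows the plate top spanning roughly (245,101)–(329,211), the tray below it at (283,233), and the pick and grey rest above it at (283,50–90). Nuts show dimly in the left slot at (263,146) and (270,180). I'll fit the pose to the masks.

```bash
cat > f.py <<'E'
from h import *
from scipy.optimize import minimize
np.set_printoptions(precision=2,suppress=True)
def box(cx,cy,yaw,boxes):
    r=R.from_euler('z',yaw,degrees=True); out=[]
    for (x0,x1,y0,y1,z0,z1) in boxes:
        out.append([r.apply([x,y,z])+[cx,cy,0] for x in(x0,x1) for y in(y0,y1) for z in(z0,z1)])
    return out
def render(c,bs):
    m=np.zeros((384*4,512*4),np.uint8)
    for b in bs:
        h=cv2.convexHull(np.array([proj(c,p)*4 for p in b],np.float32)); cv2.fillConvexPoly(m,(h*16).astype(np.int32),255,shift=4)
    return cv2.resize(m,(512,384),interpolation=cv2.INTER_AREA)/255.
for n in ('wrist','top','side'):
    c=cam(n)
    for l,bs,x0,q in (('plate',[(-78,78,-110,110,0,82)],(561,-16,5),(0,1)),('tray',[(-78,78,-80,80,0,17)],(575,-195,5),(0,1))):
        ms=ctrl.masks_of(l,n)
        if not ms: continue
        m=ms[0]['region'].astype(float)
        def cost(p):
            r=render(c,box(*p,bs))
            if l=='tray': r=r*(1-render(c,box(561,-16,5,[(-78,78,-110,110,45,82)])))
            return np.abs(r-m).sum()/m.sum()
        s=minimize(cost,x0,method='Nelder-Mead',options=dict(initial_simplex=np.array(x0)+np.array([[0,0,0],[12,0,0],[0,12,0],[0,0,6]])))
        print(n,l,ms[0]['score'],s.x,s.fun)
E
python3 f.py
```

```text
wrist plate 0.91 [560.93 -22.65   5.77] 0.07975958178166127
wrist tray 0.61 [ 578.73 -200.45    5.97] 0.07364880241192213
top plate 0.65 [545.53 -33.71  17.36] 51.3413725490196
top tray 0.96 [ 574.68 -196.06    6.09] 0.6470782164426309
side plate 0.82 [556.74  10.35   5.33] 0.19274069992798698
side tray 0.72 [ 576.93 -199.35    5.99] 0.029055752242977274
```

```bash
cat >> h.py <<'E'
def axis(yaw,tilt=25): return R.from_euler('z',yaw,degrees=True).apply([0,np.sin(np.radians(tilt)),np.cos(np.radians(tilt))])
E
python3 -c "
from h import *
p=np.array([545,123.5,24])+266*axis(7); print(p, down(7,25).apply([0,0,1]))
plan(p,down(7,25),8)"
```

```text
[531.29988012 235.07852239 265.07787135] [ 0.05150421 -0.41946813 -0.90630779]
rows 8 turn/row [-0.0009 -0.0347 -0.0042] deg 3.148187594522434 mm/row 35.59569332220955
[0.556, 0.116, 0.429]
[0.578, 0.119, 0.399]
[0.598, 0.123, 0.367]
[0.616, 0.126, 0.334]
[0.633, 0.13, 0.3]
[0.647, 0.133, 0.265]
[0.66, 0.137, 0.23]
[0.67, 0.142, 0.194]
```

apply_moves([
  [1,[0.556,0.116,0.429],[-0.001,-0.035,-0.004]],
  [1,[0.578,0.119,0.4],[-0.001,-0.035,-0.004]],
  [1,[0.598,0.123,0.367],[-0.001,-0.035,-0.004]],
  [1,[0.616,0.126,0.334],[-0.001,-0.035,-0.004]],
  [1,[0.633,0.13,0.3],[-0.001,-0.035,-0.004]],
  [1,[0.647,0.133,0.265],[-0.001,-0.035,-0.004]],
  [1,[0.66,0.137,0.23],[-0.001,-0.035,-0.004]],
  [1,[0.67,0.142,0.194],[-0.001,-0.035,-0.004]],
])

```text
t: 5.45
ee_pos: [531.8, 235.9, 264.0]
orientation: [1.845, 2.081, -0.412]
ft_force: [0.7, 1.2, 1.1]
width: 87.8
grasp_force: 0.0
```

```bash
cat > g.py <<'E'
from h import *
import pickle
exec(open('b.py').read())
c1=pickle.load(open('w1.pkl','rb'))
if 'view' in c[0]: pass
for l in ('pick_top','pick_tip','rest_tip'):
    r=ctrl.pinpoint(l,'wrist')
    if r: print(l,[atz(c,q['xy'],{'pick_top':205}.get(l,24)) for q in r[:2]])
for l in ('pick','rest'):
    for q in ctrl.masks_of(l,'wrist')[:2]: print(l,q['score'],q['bbox'])
E
python3 g.py w2
```

```text
slot_left_end 0.93 [233.9 179.9] [513.2  80.9  53. ]
slot_left_end 0.61 [248.1 190.1] [538.4  60.8  53. ]
slot_right_end 0.61 [237.7 252.9] [ 534.7 -125.9   53. ]
tray 0.66 [257.1 255.3] [ 586.6 -210.     0. ]
tray 0.45 [256.4 149.1] [546.8 108.2   0. ]
nut_1 0.63 [234.7 236.4] [524.5 -69.2  53. ]
pick_top 0.95 [251.7 188.7] [530.3 208.2 205. ]
rest 0.95 [251.2 123. ] [532.6 157.3   0. ]
rest 0.93 [354.9  38.2] [652.5 297.1   0. ]
rest 0.85 [369.3 157.6] [745.7 113.9   0. ]
rest_tip 0.92 [258.  150.8] [547.7 122.2  24. ]
rest_tip 0.57 [363.7  65.2] [666.7 273.1  24. ]
rest_tip 0.17 [253.2 147.7] [539.3 127.3  24. ]
hex_bolt_1 0.46 [194.1 228. ] [ 434.8 -120.     0. ]
hex_key 0.71 [333.7 211.1] [725.9 -29.2   0. ]
hex_key 0.51 [256. 150.] [546.3 106.3   0. ]
6.1 [531.8 234.3 265.2] [ 1.8  2.1 -0.4] [ 0.6  0.4  1.6 -0.4  1.4  0.6]
pick_top [array([530.3, 208.2, 205. ])]
rest_tip [array([547.7, 122.2,  24. ]), array([666.7, 273.1,  24. ])]
pick 0.58 [238.6, 158.2, 261.8, 198.7]
rest 0.83 [229.4, 92.7, 277.0, 164.9]
rest 0.7 [323.1, 0.0, 396.2, 92.9]
```

View pics/w2.png

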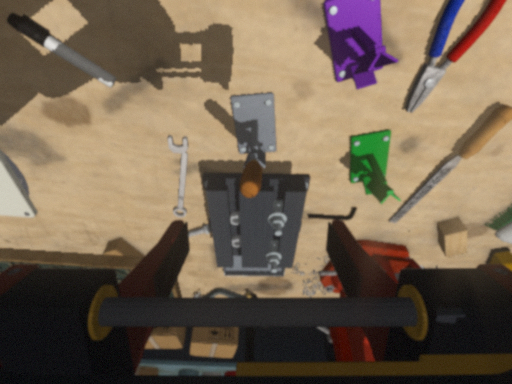

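The close view confirms it: pick handle end at (252,189), grey rest plate at (253,120), the rest turned about 11° about z. Measured tip is ≈(547,123,24) and top ≈(530.5,208,205). Length and slope match the specification, so I'll plan the grasp.

```bash
python3 -c "
from h import *
T=np.array([547,122.8,24]);a=axis(11,25.15);r=down(11,25.15)
p=T+230*a;plan(p,r,2)
plan(T+138*a,r,4,(p,r)); print(p,T+138*a, r.as_rotvec())"
```

```text
rows 2 turn/row [-0.0094  0.0003 -0.021 ] deg 2.066401176765589 mm/row 18.169571616079594
[-0.002, -0.052, 0.36]
[0.0, -0.058, 0.359]
rows 4 turn/row [0. 0. 0.] deg 0.0 mm/row 23.0
[-0.0, -0.0, 0.46]
[-0.0, -0.0, 0.46]
[-0.0, -0.0, 0.46]
[-0.0, -0.0, 0.46]
[528.34888067 218.75169084 232.19560219] [535.8093284  180.3710145  148.91736132] [ 1.76587594  2.14217881 -0.39391111]
```

apply_moves([
  [1,[0,-0.052,0.36],[-0.009,0,-0.021]],
  [1,[0,-0.058,0.36],[-0.009,0,-0.021]],
  [1,[0,0,0.46],[0,0,0]],
  [1,[0,0,0.46],[0,0,0]],
  [1,[0,0,0.46],[0,0,0]],
  [1,[0,0,0.46],[0,0,0]],
  [1,[0,0,0],[0,0,0]],
])

```text
t: 7.22
ee_pos: [534.7, 179.4, 147.5]
orientation: [1.766, 2.142, -0.401]
ft_force: [-0.3, 0.0, -0.4]
width: 88.0
grasp_force: 0.0
```

```bash
python3 -c "
from h import *
o=ctrl.get_obs();print(o)
c=cam('wrist');cv2.imwrite('pics/w3.png',c[0]['pixels'])
print([ (r['score'],r['xy']) for r in ctrl.pinpoint('pick_top','wrist')])
c=cam('side');cv2.imwrite('pics/s3.png',cv2.resize(c[0]['pixels'][110:290,150:350],None,fx=3,fy=3,interpolation=2))
im=np.hstack([cv2.imread('pics/w3.png'),np.zeros((384,10,3),np.uint8),])
"
```

```text
{'t': 7.225, 'qpos': array([ 0.54193438,  0.49036965,  1.73936487, -0.45960124,  1.12112161,
        0.59645585]), 'qvel': array([ 0.01399619, -0.02493022, -0.03300359,  0.00634409,  0.01943605,
       -0.00478903]), 'joint_torque': array([-4.39081220e-01, -5.28289890e+01, -2.21733838e+01, -1.25529841e+00,
        6.79471381e-01,  4.29918012e-02]), 'ee_pos': array([534.72458935, 179.36053796, 147.54460563]), 'orientation': array([ 1.76623862,  2.14230426, -0.40085295]), 'ft_force': array([-0.3329097 ,  0.04556431, -0.3816787 ]), 'moment': array([ 0.12831348, -0.04622601, -0.02699339]), 'grasp_force': 0.0, 'width': 88.01402027433326}
[(0.97, [253.4, 266.6])]
```

View pics/w3.png

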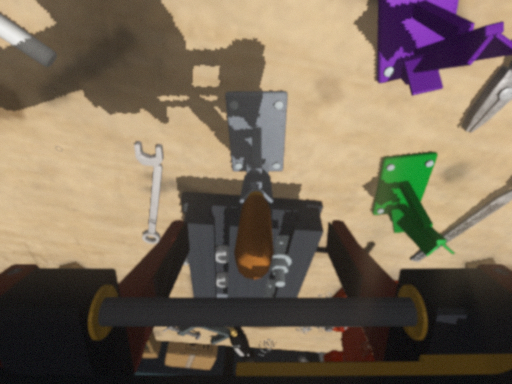

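The handle lies midway between the fingers, its end at (254,267). I'll check the offset across the pads.

```bash
python3 -c "
from h import *
c=cam('wrist');o=ctrl.get_obs();r=R.from_rotvec(o['orientation'])
for q in ctrl.pinpoint('pick_top','wrist')[:1]:
    O,d=ray(c,q['xy']);O=r.inv().apply(O-o['ee_pos']);d=r.inv().apply(d)
    for z in(-70,-62,-54): print(O+d*(z-O[2])/d[2])
print(o['ee_pos'])
"
```

```text
[  7.21672201  -2.18011824 -70.        ]
[  2.02838758  -2.31941888 -62.        ]
[ -3.15994686  -2.45871953 -54.        ]
[536.33391343 181.04557872 149.7565876 ]
```

apply_moves([
  [1,[0.02,-0.045,0],[0,0,0]],
  [-1,[0,0,0],[0,0,0]],
  [-1,[0,0,0],[0,0,0]],
  [-1,[0,0,0],[0,0,0]],
  [-1,[0,0,0],[0,0,0]],
  [-1,[0,0,0],[0,0,0]],
  [-1,[0,0,0],[0,0,0]],
])

```text
t: 8.35
ee_pos: [533.3, 180.8, 148.4]
orientation: [1.766, 2.142, -0.396]
ft_force: [1.1, -0.7, 0.5]
width: 31.1
grasp_force: 0.0
```

```bash
python3 -c "
from h import *
o=ctrl.get_obs();print(o['t'],o['width'],o['grasp_force'],o['ee_pos'],o['ft_force'],o['orientation'])
"
```

```text
8.35 31.129253397344133 0.0 [533.33161937 180.78924309 148.37143628] [ 1.09044182 -0.71115115  0.4523314 ] [ 1.76587981  2.14186649 -0.39621541]
```

apply_moves([
  [-1,[0,0,0],[0,0,0]],
  [-1,[0,0,0],[0,0,0]],
  [-1,[0,0,0],[0,0,0]],
])

```text
t: 8.72
ee_pos: [533.3, 180.8, 148.4]
orientation: [1.766, 2.142, -0.396]
ft_force: [0.2, -0.0, 0.5]
width: 21.7
grasp_force: 30.0
```

```bash
python3 -c "
from h import *
o=ctrl.get_obs();print(o['t'],o['width'],o['grasp_force'],o['ee_pos'],o['ft_force'])
r=R.from_rotvec(o['orientation']);p=o['ee_pos']+[0,0,96];print(r.inv().apply([0,0,96/4])/50)
S=lambda y,z,x=-36: R.from_euler('z',5.9,degrees=True).apply([x,y,z])+[560,-21,0]
print(S(75,115+138))
plan(S(75,115+138),down(5.9,0),8,(p,r))
"
```

```text
8.725 21.72185897710718 29.999981224536896 [533.26580068 180.77926984 148.3888727 ] [ 0.1812797  -0.00114481  0.53906642]
[-0.20444665 -0.00063929 -0.43428235]
[516.48125832  49.90217996 253.        ]
rows 8 turn/row [0.0014 0.035  0.007 ] deg 3.213870494775967 mm/row 16.528708467350608
[-0.292, -0.104, 0.114]
[-0.299, -0.1, 0.098]
[-0.305, -0.097, 0.082]
[-0.311, -0.093, 0.065]
[-0.315, -0.089, 0.048]
[-0.318, -0.086, 0.031]
[-0.32, -0.082, 0.013]
[-0.321, -0.079, -0.004]
```

apply_moves([
  [-1,[-0.204,0,-0.434],[0,0,0]],
  [-1,[-0.204,0,-0.434],[0,0,0]],
  [-1,[-0.204,0,-0.434],[0,0,0]],
  [-1,[-0.204,0,-0.434],[0,0,0]],
])

```text
t: 9.22
ee_pos: [533.2, 180.9, 244.8]
orientation: [1.766, 2.142, -0.396]
ft_force: [-0.8, -0.8, -1.3]
width: 21.6
grasp_force: 30.0
```

apply_moves([
  [-1,[-0.292,-0.104,0.114],[0.0014,0.035,0.007]],
  [-1,[-0.299,-0.1,0.098],[0.0014,0.035,0.007]],
  [-1,[-0.305,-0.097,0.082],[0.0014,0.035,0.007]],
  [-1,[-0.311,-0.093,0.065],[0.0014,0.035,0.007]],
  [-1,[-0.315,-0.089,0.048],[0.0014,0.035,0.007]],
  [-1,[-0.318,-0.086,0.031],[0.0014,0.035,0.007]],
  [-1,[-0.32,-0.082,0.013],[0.0014,0.035,0.007]],
  [-1,[-0.321,-0.079,-0.004],[0.0014,0.035,0.007]],
])

```text
t: 10.22
ee_pos: [516.4, 49.4, 252.9]
orientation: [-2.104, -2.332, -0.003]
ft_force: [0.1, 0.7, -1.4]
width: 20.9
grasp_force: 30.0
```

```bash
cat > k.py <<'E'
from h import *
import sys
np.set_printoptions(precision=1,suppress=True)
o=ctrl.get_obs();print(o['t'],o['width'],o['grasp_force'],o['ee_pos'],o['ft_force'],np.degrees((down(5.9).inv()*R.from_rotvec(o['orientation'])).as_rotvec()))
rays={}
for n in('side','top','wrist'):
    c=cam(n)
    if n!='top': cv2.imwrite(f'pics/{n}{sys.argv[1]}.png',c[0]['pixels'])
    for l in('pick_tip','pick_top','slot_left_end','nut_1'):
        for q in ctrl.pinpoint(l,n)[:2]: print(n,l,round(q['score'],2),np.array(q['xy']),atz(c,q['xy'],{'pick_tip':115,'pick_top':315}.get(l,53)))
        q=ctrl.pinpoint(l,n)
        if q and n!='wrist': rays.setdefault(l,[]).append(ray(c,q[0]['xy']))
for l in rays:
    if len(rays[l])>1: print('tri',l,tri(rays[l]))
s=cv2.imread(f'pics/side{sys.argv[1]}.png')[110:280,170:330]; w=cv2.imread(f'pics/wrist{sys.argv[1]}.png')[:300,150:400]
s=cv2.resize(s,(452,480),interpolation=2);w=cv2.resize(w,(340,480),interpolation=2) if 0 else cv2.resize(w[:,:212],(340,480),interpolation=2)
cv2.imwrite(f'pics/k{sys.argv[1]}.png',np.hstack([s,w]))
E
python3 k.py 4
```

```text
10.225 20.868826790978108 30.000552535057068 [516.4  49.4 252.9] [ 0.1  0.7 -1.4] [-0.   0.1  0. ]
side pick_tip 0.45 [229.5 227.9] [ 531.8 -106.5  115. ]
side pick_top 0.94 [224.3 125.4] [515.2  53.1 315. ]
side slot_left_end 0.94 [228.2 215.6] [512.5  77.3  53. ]
side nut_1 0.53 [232.3 223.1] [526.9  32.6  53. ]
side nut_1 0.48 [231.  245.6] [531.2 -82.2  53. ]
top nut_1 0.45 [300.7 206.8] [536.4 -78.1  53. ]
wrist pick_tip 0.86 [256.8 170.4] [516.6  49.2 115. ]
wrist pick_top 0.68 [256.2 269.3] [516.4  48.4 315. ]
wrist slot_left_end 0.63 [253.9 131.6] [508.8  86.6  53. ]
wrist slot_left_end 0.17 [260.4 170.5] [523.3  33.7  53. ]
tri nut_1 [534.  -72.6 109. ]
```

View pics/k4.png

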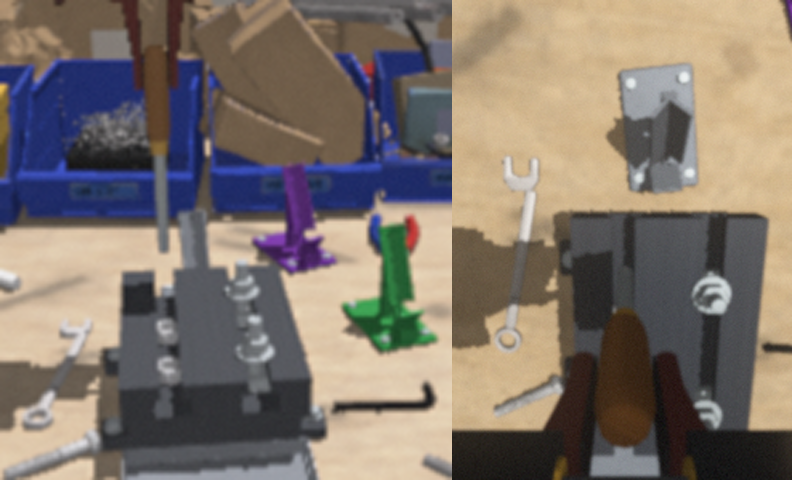

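The pick hangs upright above the plate. In the left (side) half of the crop the rod runs to (163,250), left of the slot mouth. In the right (wrist) half the mouth runs down from (625,215). I'll measure the mouth position precisely, since the clearance is ±3.5 mm.

```bash
python3 -c "
from h import *
import pickle
np.set_printoptions(precision=0,suppress=True,linewidth=200)
Rz=R.from_euler('z',5.9,degrees=True)
xs=np.arange(-62,-10,2)
def prof(c,ys):
    g=cv2.cvtColor(c[0]['pixels'],cv2.COLOR_BGR2GRAY).astype(np.float32)
    P=np.array([[proj(c,Rz.apply([x,y,82])+[560,-21,0]) for x in xs] for y in ys],np.float32)
    return cv2.remap(g,P[...,0],P[...,1],1)
print(xs)
c=cam('wrist')
for a,b in((102,109),(94,101),(86,93),(-60,-40)): print('w4',a,prof(c,np.arange(a,b)).mean(0))
c=pickle.load(open('w1.pkl','rb'))
for a,b in((90,108),(50,80),(-20,10),(-95,-70)): print('w1',a,prof(c,np.arange(a,b)).mean(0))
c=pickle.load(open('w2.pkl','rb'))
for a,b in((90,108),(50,80),(-20,10),(-95,-70)): print('w2',a,prof(c,np.arange(a,b)).mean(0))
c=cam('side')
for a,b in((-109,-80),(-60,-40),(0,20),(70,100)): print('side',a,prof(c,np.arange(a,b)).mean(0))
"
```

```text
[-62 -60 -58 -56 -54 -52 -50 -48 -46 -44 -42 -40 -38 -36 -34 -32 -30 -28 -26 -24 -22 -20 -18 -16 -14 -12]
w4 102 [83. 83. 82. 85. 84. 83. 83. 83. 81. 78. 80. 81. 77. 59. 47. 46. 47. 59. 78. 83. 84. 84. 83. 85. 85. 86.]
w4 94 [82. 81. 81. 83. 83. 82. 82. 82. 77. 76. 79. 80. 75. 61. 47. 45. 45. 57. 77. 82. 81. 81. 83. 83. 84. 85.]
w4 86 [80. 81. 80. 80. 81. 80. 79. 78. 75. 76. 78. 77. 73. 55. 43. 43. 45. 56. 75. 80. 80. 80. 81. 83. 81. 82.]
w4 -60 [34. 41. 45. 46. 47. 47. 49. 49. 50. 50. 49. 50. 49. 50. 48. 47. 47. 45. 44. 44. 43. 42. 39. 40. 39. 38.]
w1 90 [85. 85. 84. 85. 87. 86. 85. 85. 86. 84. 84. 81. 73. 60. 50. 48. 50. 61. 76. 84. 84. 86. 86. 87. 88. 87.]
w1 50 [81. 81. 82. 82. 82. 81. 82. 82. 82. 80. 80. 77. 69. 54. 46. 44. 48. 57. 71. 79. 81. 82. 82. 83. 83. 83.]
w1 -20 [76. 76. 77. 77. 78. 77. 76. 76. 77. 76. 74. 72. 64. 52. 44. 41. 43. 53. 68. 76. 76. 76. 76. 77. 75. 76.]
w1 -95 [77. 77. 77. 77. 77. 76. 76. 76. 75. 75. 74. 70. 62. 52. 47. 45. 47. 55. 65. 72. 75. 75. 74. 74. 75. 75.]
w2 90 [70. 69. 69. 70. 69. 70. 69. 67. 62. 59. 64. 67. 66. 64. 53. 41. 38. 45. 58. 67. 71. 77.
[... 217 characters left out ...]
 67. 66. 67. 66. 65. 65.]
w2 -95 [ 69.  70.  69.  69.  69.  69.  69.  68.  73.  91. 113. 124. 127. 127. 127. 127. 121. 107.  87.  73.  68.  67.  67.  67.  67.  68.]
side -109 [ 86.  86.  86.  87.  87.  88.  88.  92. 102. 113. 125. 134. 133. 125. 116. 104.  94.  86.  86.  87.  87.  86.  87.  87.  87.  87.]
side -60 [90. 89. 90. 91. 90. 90. 90. 90. 88. 88. 89. 86. 75. 61. 51. 50. 59. 74. 88. 90. 89. 89. 89. 89. 90. 89.]
side 0 [ 81.  82.  86.  88.  87.  85.  86.  93. 104. 114. 113. 108.  99.  87.  76.  65.  65.  75.  86.  89.  89.  89.  89.  88.  89.  90.]
side 70 [ 64.  65.  66.  65.  65.  66.  79. 116. 171. 197. 203. 199. 200. 203. 204. 196. 164. 128.  98.  91.  89.  90.  90.  90.  90.  89.]
```

```bash
python3 -c "
from h import *
np.set_printoptions(precision=1,suppress=True)
Rz=R.from_euler('z',5.9,degrees=True)
S=lambda y,z,x=-36: Rz.apply([x,y,z])+[560,-21,0]
for n in('side','wrist'):
  c=cam(n)
  for q in ctrl.masks_of('nut_1',n): b=q['bbox'];print(n,round(q['score'],2),np.array(b),[Rz.inv().apply(atz(c,v,66)-[560,-21,0]) for v in((b[0],b[1]),(b[2],b[3]))])
plan(S(92,115+138),down(5.9,0),1)
plan(S(92,58+138),down(5.9,0),8,(S(92,115+138),down(5.9)))
"
```

```text
side 0.41 [225.2 240.1 234.7 245.2] [array([-48.2, -52.5,  66. ]), array([-26.4, -78.3,  66. ])]
side 0.38 [228.3 223.4 235.6 232.6] [array([-38.4,  31.8,  66. ]), array([-21.6, -18.9,  66. ])]
rows 1 turn/row [ 0. -0. -0.] deg 0.04478425991429177 mm/row 16.921522453174102
[0.338, -0.002, -0.003]
rows 8 turn/row [0. 0. 0.] deg 0.0 mm/row 7.125
[0.0, 0.0, 0.143]
[0.0, 0.0, 0.143]
[0.0, 0.0, 0.143]
[0.0, 0.0, 0.143]
[0.0, 0.0, 0.143]
[0.0, 0.0, 0.143]
[0.0, 0.0, 0.143]
[0.0, 0.0, 0.143]
```

apply_moves([
  [-1,[0.26,0,0],[0,0,0]],
  [-1,[0,0,0.2],[0,0,0]],
  [-1,[0,0,0.2],[0,0,0]],
  [-1,[0,0,0.2],[0,0,0]],
  [-1,[0,0,0.1],[0,0,0]],
  [-1,[0,0,0.1],[0,0,0]],
  [-1,[0,0,0.1],[0,0,0]],
])

```text
t: 12.75
ee_pos: [515.5, 62.9, 207.7]
orientation: [2.104, 2.332, 0.001]
ft_force: [0.6, 0.3, -0.8]
width: 21.2
grasp_force: 30.0
```

apply_moves([
  [-1,[0,0,0.08],[0,0,0]],
  [-1,[0,0,0.08],[0,0,0]],
  [-1,[0,0,0.04],[0,0,0]],
])

```text
t: 13.12
ee_pos: [515.3, 62.9, 197.6]
orientation: [2.104, 2.332, 0.001]
ft_force: [-0.4, 0.8, 0.1]
width: 21.1
grasp_force: 30.0
```

```bash
python3 k.py 5
```

```text
13.125 21.08199615241705 29.999820291996002 [515.3  62.9 197.6] [-0.4  0.8  0.1] [-0.  0.  0.]
side pick_tip 0.59 [226.7 216.3] [520.8 -48.3 115. ]
side pick_top 0.96 [224.2 146.2] [ 530.7 -131.   315. ]
side slot_left_end 0.77 [226.2 214. ] [506.   87.4  53. ]
side slot_left_end 0.74 [249.9 290.2] [ 580.3 -250.5   53. ]
side nut_1 0.45 [230.3 229.7] [524.1  -3.8  53. ]
top pick_top 0.24 [315.2 239.6] [438.  -86.1 315. ]
top slot_left_end 0.69 [277.9 201.8] [552.6 -10.3  53. ]
top slot_left_end 0.67 [245.8 218.1] [505.7  86.1  53. ]
top nut_1 0.5 [296.1 207.1] [535.7 -64.3  53. ]
wrist pick_tip 0.77 [258.5 172.3] [515.7  74.5 115. ]
wrist pick_top 0.67 [262.6 269.9] [513.3  98.2 315. ]
wrist slot_left_end 0.72 [254.8 148.6] [510.4  86.5  53. ]
wrist nut_1 0.25 [279.3 318. ] [ 570.6 -155.9   53. ]
tri pick_top [481.8 -83.7 300.7]
tri slot_left_end [532.1 -10.4 104.6]
tri nut_1 [531.3 -61.8  85.6]
```

View pics/k5.png

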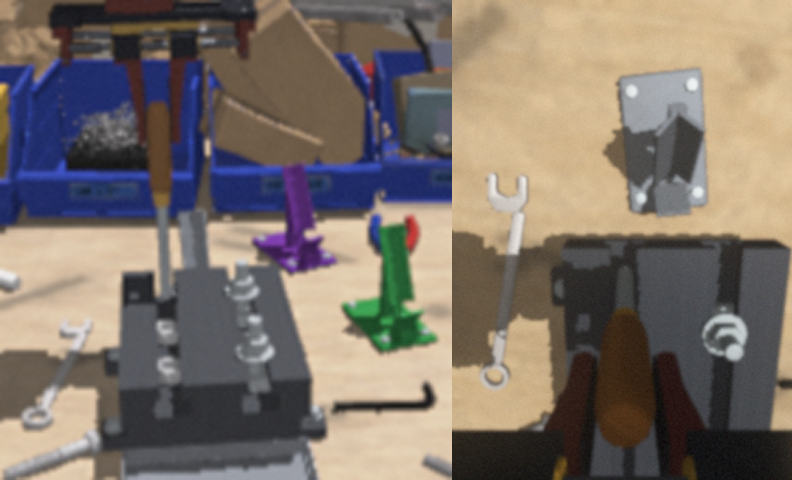

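The rod is down in the slot (side crop (165,297)), with no contact force. I'll lower it slightly and start the sweep.

apply_moves([
  [-1,[0,0,0.03],[0,0,0]],
  [-1,[0,0,0.02],[0,0,0]],
  [-1,[0,0,0],[0,0,0]],
])

```text
t: 14.85
ee_pos: [515.2, 62.9, 195.2]
orientation: [2.104, 2.332, 0.001]
ft_force: [0.8, -0.5, -1.3]
width: 21.5
grasp_force: 30.0
```

apply_moves([
  [-1,[-0.05,0,0],[0,0,0]],
  [-1,[-0.1,0,0],[0,0,0]],
  [-1,[-0.1,0,0],[0,0,0]],
  [-1,[-0.1,0,0],[0,0,0]],
  [-1,[-0.1,0,0],[0,0,0]],
  [-1,[-0.1,0,0],[0,0,0]],
  [-1,[-0.1,0,0],[0,0,0]],
  [-1,[-0.1,0,0],[0,0,0]],
])

```text
t: 15.85
ee_pos: [519.2, 25.3, 195.3]
orientation: [2.104, 2.332, 0.001]
ft_force: [-0.4, -0.4, -1.3]
width: 21.5
grasp_force: 30.0
```

apply_moves([
  [-1,[-0.1,0,0],[0,0,0]],
  [-1,[-0.1,0,0],[0,0,0]],
  [-1,[-0.1,0,0],[0,0,0]],
  [-1,[-0.1,0,0],[0,0,0]],
  [-1,[-0.1,0,0],[0,0,0]],
  [-1,[-0.1,0,0],[0,0,0]],
  [-1,[-0.1,0,0],[0,0,0]],
  [-1,[-0.1,0,0],[0,0,0]],
])

```text
t: 16.85
ee_pos: [523.3, -14.5, 195.4]
orientation: [2.104, 2.332, 0.001]
ft_force: [0.4, 1.1, -0.6]
width: 21.2
grasp_force: 30.0
```

```bash
python3 k.py 6
```

```text
16.85 21.202878295138486 29.999969601631165 [523.3 -14.5 195.4] [ 0.4  1.1 -0.6] [-0.  0.  0.]
side pick_tip 0.71 [229.3 228.9] [ 531.7 -111.2  115. ]
side pick_tip 0.46 [231.7 231.2] [ 537.8 -121.8  115. ]
side pick_top 0.83 [225.3 154.8] [ 537.6 -188.4  315. ]
side slot_left_end 0.78 [229.7 215.7] [516.8  76.7  53. ]
side nut_1 0.52 [228.2 248.6] [525.5 -95.7  53. ]
side nut_1 0.49 [228.4 233.9] [520.7 -25.7  53. ]
top pick_tip 0.71 [334.9 192.7] [ 570.3 -171.5  115. ]
top slot_left_end 0.73 [245.4 215.2] [514.4  87.2  53. ]
wrist pick_tip 0.79 [258.5 171.8] [523.5  -1.4 115. ]
wrist pick_tip 0.15 [260.  267.8] [ 536.4 -109.1  115. ]
wrist pick_top 0.93 [259.2 265.7] [519.9  24.  315. ]
wrist slot_left_end 0.69 [254.5  81.1] [510.5  83.8  53. ]
wrist nut_1 0.55 [255.6 183.3] [523.5 -32.3  53. ]
tri pick_tip [ 551.9 -167.6  148.7]
tri slot_left_end [515.2  87.4  47.4]
```

View pics/k6.png

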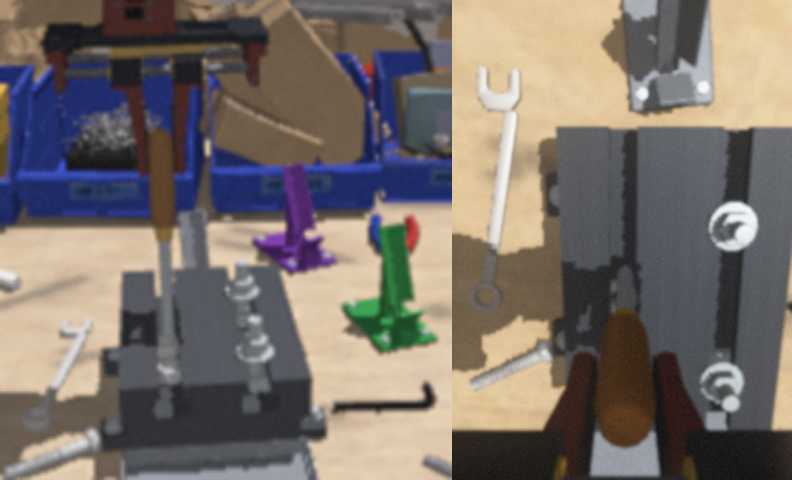

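The side crop shows the rod at (168,345) with a nut directly ahead of it and nothing behind it in the slot (wrist crop, (625,200)). Forces are near zero, so I'll continue.

apply_moves([
  [-1,[-0.06,0,0],[0,0,0]],
  [-1,[-0.1,0,0],[0,0,0]],
  [-1,[-0.1,0,0],[0,0,0]],
  [-1,[-0.1,0,0],[0,0,0]],
  [-1,[-0.1,0,0],[0,0,0]],
  [-1,[-0.1,0,0],[0,0,0]],
  [-1,[-0.1,0,0],[0,0,0]],
  [-1,[-0.1,0,0],[0,0,0]],
])

```text
t: 19.2
ee_pos: [527.2, -52.3, 195.3]
orientation: [2.104, 2.332, 0.001]
ft_force: [0.4, 0.7, -1.6]
width: 21.2
grasp_force: 30.0
```

apply_moves([
  [-1,[-0.1,0,0],[0,0,0]],
  [-1,[-0.1,0,0],[0,0,0]],
  [-1,[-0.1,0,0],[0,0,0]],
  [-1,[-0.1,0,0],[0,0,0]],
  [-1,[-0.1,0,0],[0,0,0]],
  [-1,[-0.1,0,0],[0,0,0]],
  [-1,[-0.1,0,0],[0,0,0]],
  [-1,[-0.1,0,0],[0,0,0]],
])

```text
t: 20.2
ee_pos: [531.3, -92.1, 195.3]
orientation: [2.104, 2.332, 0.001]
ft_force: [-0.2, 0.4, -1.4]
width: 21.5
grasp_force: 30.0
```

apply_moves([
  [-1,[-0.1,0,0],[0,0,0]],
  [-1,[-0.1,0,0],[0,0,0]],
  [-1,[-0.1,0,0],[0,0,0]],
  [-1,[-0.1,0,0],[0,0,0]],
  [-1,[-0.1,0,0],[0,0,0]],
  [-1,[-0.1,0,0],[0,0,0]],
  [-1,[-0.1,0,0],[0,0,0]],
])

```text
t: 21.08
ee_pos: [534.9, -126.9, 195.3]
orientation: [2.104, 2.332, 0.001]
ft_force: [-0.8, -0.7, -1.6]
width: 21.5
grasp_force: 30.0
```

```bash
python3 k.py 7
```

```text
21.075 21.484131563267443 29.999951720237732 [ 534.9 -126.9  195.3] [-0.8 -0.7 -1.6] [-0.  0.  0.]
side pick_tip 0.97 [233.  256.5] [ 547.2 -224.   115. ]
side pick_top 0.8 [227.5 170.4] [ 548.3 -273.9  315. ]
side slot_left_end 0.6 [230.1 211.8] [516.2 101.3  53. ]
side nut_1 0.59 [229.4 280.9] [ 537.3 -220.4   53. ]
side nut_1 0.54 [231.3 266.5] [ 537.8 -169.1   53. ]
top slot_left_end 0.7 [246.6 214.4] [516.7  83.6  53. ]
wrist pick_tip 0.88 [257.6 170.2] [ 534.  -112.3  115. ]
wrist pick_top 0.61 [258.1 269.4] [531.3 -89.6 315. ]
wrist slot_left_end 0.45 [254.4 181.8] [ 533.5 -143.    53. ]
wrist nut_1 0.41 [254.5 184.3] [ 533.9 -146.1   53. ]
tri slot_left_end [517.   83.4  61.8]
```

View pics/side7.png

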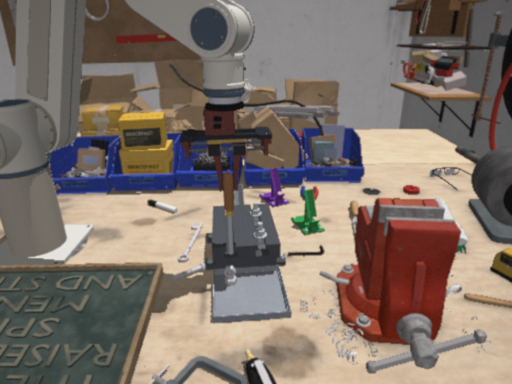

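Tip is at about −103 mm. One nut shows at (229,281), low in or over the tray, the other at (231,267) at the slot's edge. A bit further to finish the push.

apply_moves([
  [-1,[-0.1,0,0],[0,0,0]],
  [-1,[-0.1,0,0],[0,0,0]],
  [-1,[-0.1,0,0],[0,0,0]],
  [-1,[-0.06,0,0],[0,0,0]],
  [-1,[0,0,0],[0,0,0]],
  [-1,[0,0,0],[0,0,0]],
])

```text
t: 23.18
ee_pos: [536.6, -144.4, 195.3]
orientation: [2.104, 2.332, 0.001]
ft_force: [-0.9, 0.6, -1.5]
width: 21.8
grasp_force: 30.0
```

```bash
python3 k.py 8 | grep -v slot; python3 -c "
from h import *
a=cv2.imread('pics/side8.png')[200:330,180:310];b=cv2.imread('pics/wrist8.png')[100:300,180:340]
cv2.imwrite('pics/n8.png',np.hstack([cv2.resize(a,(400,400),interpolation=2),cv2.resize(b,(320,400),interpolation=2)]))
for n in('side','top','wrist'):
  c=cam(n)
  print(n,[(q['score'],np.round(Rq,0)) for q in ctrl.pinpoint('nut_1',n) for Rq in [R.from_euler('z',-5.9,degrees=True).apply(atz(c,q['xy'],8)-[577.5,-199.5,0])]])
"
```

```text
23.175 21.807025636889207 29.999743402004242 [ 536.6 -144.4  195.3] [-0.9  0.6 -1.5] [-0.  0.  0.]
side pick_tip 0.77 [231.  258.1] [ 543.6 -229.6  115. ]
side pick_tip 0.57 [189.3 271. ] [ 468.1 -272.6  115. ]
side pick_top 0.66 [226.  177.4] [ 548.5 -306.   315. ]
side pick_top 0.47 [228.5 212. ] [ 561.4 -427.7  315. ]
side nut_1 0.71 [230.7 255.2] [ 533.4 -124.1   53. ]
side nut_1 0.63 [230.6 267.3] [ 536.4 -172.1   53. ]
top pick_tip 0.42 [220.9 208.1] [532.2 154.6 115. ]
top pick_top 0.51 [315.  241.4] [433.8 -85.6 315. ]
top pick_top 0.17 [284.  146.9] [663.4 -17.2 315. ]
wrist pick_tip 0.64 [261.2 171.1] [ 539.4 -130.7  115. ]
wrist pick_top 0.82 [258.9 265.5] [ 533.2 -106.2  315. ]
wrist nut_1 0.46 [252.4 160.3] [ 530.2 -134.6   53. ]
wrist nut_1 0.4 [255.2 168.3] [ 534.5 -144.    53. ]
tri pick_tip [ 529.   173.8 -148.2]
tri pick_top [480.3 -91.5 231.9]
side [(0.66, array([-37.,  40.,   8.])), (0.62, array([-38., 105.,   8.]))]
top []
wrist [(0.46, array([-41.,  64.,   8.])), (0.39, array([-37.,  46.,   8.]))]
```

View pics/n8.png

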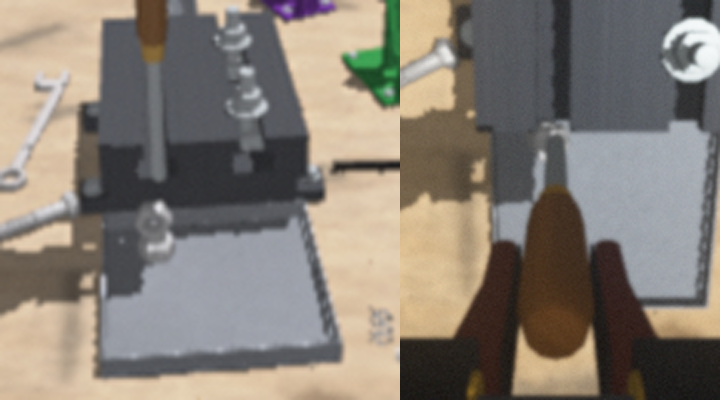

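The side crop shows an empty slot mouth and two nuts in the tray area: one facing the camera at (155,218), one below it at (157,247). I'll compute heights.

```bash
python3 -c "
from h import *
np.set_printoptions(precision=0,suppress=True)
c=cam('side'); Ri=R.from_euler('z',-5.9,degrees=True)
for px in((230.4,270.9),(231,280.3),(230.5,285)):
  print(px,[Ri.apply(atz(c,px,z)-[577.5,-199.5,0]) for z in (2,10,20,30,40,50,60)])
for z,y in((53,-110),(45,-110),(2,-125)): print(proj(c,R.from_euler('z',5.9,degrees=True).apply([-36,y,z])+[560,-21,0]))
"
```

```text
(230.4, 270.9) [array([-38.,  90.,   2.]), array([-39.,  79.,  10.]), array([-39.,  65.,  20.]), array([-39.,  51.,  30.]), array([-39.,  37.,  40.]), array([-39.,  22.,  50.]), array([-39.,   8.,  60.])]
(231, 280.3) [array([-38.,  53.,   2.]), array([-38.,  43.,  10.]), array([-38.,  29.,  20.]), array([-39.,  16.,  30.]), array([-39.,   2.,  40.]), array([-39., -11.,  50.]), array([-39., -24.,  60.])]
(230.5, 285) [array([-40.,  36.,   2.]), array([-40.,  26.,  10.]), array([-40.,  13.,  20.]), array([-40.,  -0.,  30.]), array([-40., -13.,  40.]), array([-40., -26.,  50.]), array([-40., -40.,  60.])]
[231. 258.]
[231. 261.]
[232. 280.]
```

Heights fit: one nut stands or leans at tray y≈65, z≈20, the other lies at y≈43, so both are inside the tray. Now raise the pick and return it.

apply_moves([
  [-1,[0,0,-0.1],[0,0,0]],
  [-1,[0,0,-0.2],[0,0,0]],
  [-1,[0,0,-0.3],[0,0,0]],
  [-1,[0,0,-0.4],[0,0,0]],
  [-1,[0,0,-0.4],[0,0,0]],
  [-1,[0,0,-0.2],[0,0,0]],
])

```text
t: 25.62
ee_pos: [537.3, -144.7, 277.5]
orientation: [2.103, 2.33, 0.003]
ft_force: [-0.7, -0.6, -1.0]
width: 21.5
grasp_force: 30.0
```

```bash
python3 -c "
from h import *
r=R.from_rotvec([1.76587981,2.14186649,-.39621541])
plan(np.array([533.27,180.78,244.4]),r,12)
o=ctrl.get_obs();print(o['ee_pos'],o['width'])
c=cam('wrist')
for l in('pick_tip','pick_top'):
  for q in ctrl.pinpoint(l,'wrist')[:1]:
    rr=R.from_rotvec(o['orientation']);O,d=ray(c,q['xy']);O=rr.inv().apply(O-o['ee_pos']);d=rr.inv().apply(d);z=138 if 'tip' in l else -62
    print(l,q['score'],O+d*(z-O[2])/d[2])
for n in('side','top'):
  c=cam(n);print(n,[(round(q['score'],2),np.round(R.from_euler('z',-5.9,degrees=True).apply(atz(c,q['xy'],10)-[577.5,-199.5,0]))) for q in ctrl.pinpoint('nut_1',n)])
"
```

```text
rows 12 turn/row [-0.0008 -0.0233 -0.0047] deg 2.1378286804564435 mm/row 27.267824281883467
[0.54, 0.049, 0.055]
[0.542, 0.053, 0.035]
[0.542, 0.057, 0.015]
[0.542, 0.061, -0.004]
[0.541, 0.065, -0.024]
[0.539, 0.069, -0.044]
[0.537, 0.073, -0.063]
[0.534, 0.077, -0.083]
[0.53, 0.081, -0.102]
[0.525, 0.085, -0.121]
[0.519, 0.089, -0.14]
[0.513, 0.093, -0.159]
[ 537.33872332 -144.73129368  277.48736756] 21.50769817931254
pick_tip 0.76 [ -0.80358591   1.41242637 138.        ]
pick_top 0.7 [ -1.14220317   1.3311669  -62.        ]
side [(0.53, array([-43.,  47.,  10.])), (0.47, array([-40.,  93.,  10.]))]
top [(0.55, array([-41.,  56.,  10.]))]
```

apply_moves([
  [-1,[0.54,0.05,0.055],[-0.001,-0.023,-0.005]],
  [-1,[0.542,0.053,0.035],[-0.001,-0.023,-0.005]],
  [-1,[0.542,0.057,0.015],[-0.001,-0.023,-0.005]],
  [-1,[0.542,0.061,-0.004],[-0.001,-0.023,-0.005]],
  [-1,[0.541,0.065,-0.024],[-0.001,-0.023,-0.005]],
  [-1,[0.54,0.069,-0.044],[-0.001,-0.023,-0.005]],
])

```text
t: 26.72
ee_pos: [534.1, 19.2, 258.4]
orientation: [1.934, 2.249, -0.207]
ft_force: [-0.5, 0.3, -0.4]
width: 21.7
grasp_force: 30.0
```

apply_moves([
  [-1,[0.537,0.073,-0.063],[-0.001,-0.023,-0.005]],
  [-1,[0.534,0.077,-0.083],[-0.001,-0.023,-0.005]],
  [-1,[0.53,0.081,-0.1],[-0.001,-0.023,-0.005]],
  [-1,[0.525,0.085,-0.12],[-0.001,-0.023,-0.005]],
  [-1,[0.52,0.09,-0.14],[-0.001,-0.023,-0.005]],
  [-1,[0.513,0.093,-0.16],[-0.001,-0.023,-0.005]],
  [-1,[0,0,0],[0,0,0]],
])

```text
t: 27.6
ee_pos: [531.4, 183.1, 241.7]
orientation: [1.759, 2.154, -0.391]
ft_force: [0.0, -0.6, -1.1]
width: 21.2
grasp_force: 30.0
```

```bash
python3 -c "
from h import *
r=R.from_rotvec([1.76587981,2.14186649,-.39621541])
p=np.array([533.27,180.78,166.4])
plan(p,r,5); print(r.inv().apply([0,0,-10])/50)
o=ctrl.get_obs();print(o['t'],o['ee_pos'],o['width'])
"
```

```text
rows 5 turn/row [ 0.0003 -0.0008  0.0012] deg 0.128793646073749 mm/row 15.080883743740486
[0.117, 0.006, 0.278]
[0.118, 0.006, 0.278]
[0.118, 0.006, 0.278]
[0.118, 0.006, 0.277]
[0.119, 0.006, 0.277]
[0.08517576 0.00024765 0.18095588]
27.6 [531.38823024 183.05973129 241.746454  ] 21.215821959889247
```

apply_moves([
  [-1,[0.117,0.006,0.278],[0,-0.001,0.001]],
  [-1,[0.118,0.006,0.278],[0,-0.001,0.001]],
  [-1,[0.118,0.006,0.278],[0,-0.001,0.001]],
  [-1,[0.118,0.006,0.277],[0,-0.001,0.001]],
  [-1,[0.118,0.006,0.277],[0,-0.001,0.001]],
  [-1,[0,0,0],[0,0,0]],
])

```text
t: 28.35
ee_pos: [533.1, 178.4, 166.3]
orientation: [1.765, 2.139, -0.397]
ft_force: [1.1, 0.2, -0.2]
width: 21.5
grasp_force: 30.0
```

```bash
python3 -c "
from h import *
r=R.from_rotvec([1.76587981,2.14186649,-.39621541])
p=np.array([533.27,180.78,150.4])
plan(p,r,4); print(r.inv().apply([0,0,-10])/50)
for i in range(3):
  c=cam('wrist');o=ctrl.get_obs();print(o['t'],o['ee_pos'],o['ft_force'],o['width'])
cv2.imwrite('pics/w9.png',cv2.resize(c[0]['pixels'][60:300,160:360],None,fx=2.5,fy=2.5,interpolation=2))
"
```

```text
rows 4 turn/row [ 0.0001  0.0004 -0.0002] deg 0.04032954845296341 mm/row 4.02684907040454
[0.045, 0.003, 0.067]
[0.045, 0.003, 0.067]
[0.045, 0.003, 0.067]
[0.045, 0.003, 0.067]
[0.08517576 0.00024765 0.18095588]
28.4 [533.64113349 178.67106413 167.17402536] [ 0.51224167  0.53967083 -0.84566124] 21.49024704179673
28.45 [534.02319562 178.91272541 167.79406533] [ 0.0446894   0.28352082 -0.6218241 ] 21.35549954334796
28.5 [534.22511466 179.09638822 168.1692164 ] [ 0.60962435 -0.48040067 -1.47057332] 21.52564284607787
```

View pics/w9.png

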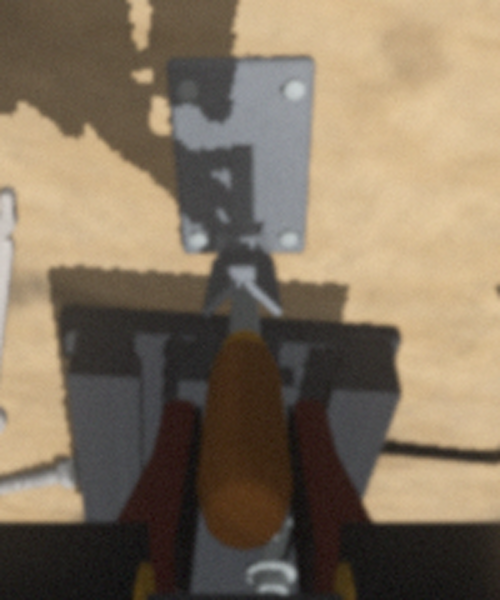

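The rod hangs centred in the rest's V (crop (243,300)). I'll replan from the settled pose.

```bash
python3 -c "
from h import *
r=R.from_rotvec([1.76587981,2.14186649,-.39621541])
for i in range(4): cam('side')
o=ctrl.get_obs();print(o['t'],o['ee_pos'],o['ft_force'])
plan(np.array([533.27,180.78,150.4]),r,4)
"
```

```text
28.7 [534.17968763 179.08492934 168.35702564] [-0.56573108 -0.36660052 -0.7253371 ]
rows 4 turn/row [ 0.0006  0.0002 -0.0004] deg 0.06817330887367294 mm/row 4.514944392110962
[0.047, -0.003, 0.077]
[0.047, -0.003, 0.077]
[0.047, -0.003, 0.077]
[0.047, -0.003, 0.077]
```

apply_moves([
  [-1,[0.047,-0.003,0.077],[0,0,0]],
  [-1,[0.047,-0.003,0.077],[0,0,0]],
  [-1,[0.047,-0.003,0.077],[0,0,0]],
  [-1,[0.047,-0.003,0.077],[0,0,0]],
  [-1,[0,0,0],[0,0,0]],
  [-1,[0,0,0],[0,0,0]],
  [-1,[0,0,0],[0,0,0]],
])

```text
t: 29.58
ee_pos: [533.1, 180.7, 150.0]
orientation: [1.766, 2.138, -0.393]
ft_force: [-1.0, 0.1, -1.3]
width: 20.9
grasp_force: 30.0
```

```bash
python3 -c "
from h import *
r=R.from_rotvec([1.76587981,2.14186649,-.39621541])
o=ctrl.get_obs();print(o['t'],o['ee_pos'],o['ft_force'],o['orientation'])
plan(np.array([533.27,180.78,148.4]),r,1)
"
```

```text
29.575 [533.07892049 180.70928649 149.98982838] [-1.03810386  0.07579158 -1.31405232] [ 1.76561671  2.13814154 -0.39327015]
rows 1 turn/row [ 0.002   0.0009 -0.0014] deg 0.23706255794551168 mm/row 1.6028306421282656
[0.014, 0.004, 0.028]
```

Final 1.5 mm, then open gently.

apply_moves([
  [-1,[0.014,0.004,0.028],[0.002,0.001,-0.001]],
  [-1,[0,0,0],[0,0,0]],
  [-1,[0,0,0],[0,0,0]],
])

```text
t: 29.95
ee_pos: [533.3, 180.7, 148.4]
orientation: [1.767, 2.141, -0.396]
ft_force: [-0.5, -0.9, 0.3]
width: 21.5
grasp_force: 30.0
```

apply_moves([
  [1,[0,0,0],[0,0,0]],
  [1,[0,0,0],[0,0,0]],
  [1,[0,0,0],[0,0,0]],
  [1,[0,0,0],[0,0,0]],
  [1,[0,0,0],[0,0,0]],
  [1,[0,0,0],[0,0,0]],
  [1,[0,0,0],[0,0,0]],
  [1,[0,0,0],[0,0,0]],
])

```text
t: 30.95
ee_pos: [533.1, 180.7, 148.3]
orientation: [1.767, 2.141, -0.396]
ft_force: [-0.9, -0.6, -0.8]
width: 88.0
grasp_force: 0.0
```

apply_moves([
  [1,[0,0,-0.2],[0,0,0]],
  [1,[0,0,-0.46],[0,0,0]],
  [1,[0,0,-0.6],[0,0,0]],
  [1,[0,0,-0.6],[0,0,0]],
  [1,[0,0,-0.46],[0,0,0]],
  [1,[0,0,-0.3],[0,0,0]],
  [1,[0,0,0],[0,0,0]],
  [1,[0,0,0],[0,0,0]],
])

```text
t: 31.95
ee_pos: [522.3, 235.1, 266.0]
orientation: [1.766, 2.142, -0.398]
ft_force: [0.7, -0.3, 0.0]
width: 87.8
grasp_force: 0.0
```

```bash
python3 -c "
from h import *
np.set_printoptions(precision=1,suppress=True)
o=ctrl.get_obs();print(o['t'],o['ee_pos'],o['ft_force'],o['width'])
c=cam('wrist');w=c[0]['pixels']
for l,z in(('pick_top',205),('rest_tip',24),('pick_tip',24),('slot_left_end',53)):
  print(l,[(q['score'],atz(c,q['xy'],z)) for q in ctrl.pinpoint(l,'wrist')[:1]])
c=cam('side');s=c[0]['pixels']
for l,z in(('pick_top',205),('pick_tip',24),('nut_1',10)):
  print(l,[(q['score'],q['xy'],atz(c,q['xy'],z)) for q in ctrl.pinpoint(l,'side')[:2]])
c=cam('top');print('top',[(q['score'],atz(c,q['xy'],205)) for q in ctrl.pinpoint('pick_top','top')[:1]],[(q['score'],np.round(R.from_euler('z',-5.9,degrees=True).apply(atz(c,q['xy'],10)-[577.5,-199.5,0]))) for q in ctrl.pinpoint('nut_1','top')])
cv2.imwrite('pics/f.png',np.hstack([cv2.resize(s[130:330,180:310],(390,600),interpolation=2),cv2.resize(w[50:300,170:340],(408,600),interpolation=2)]))
"
```

```text
31.95 [522.3 235.1 266. ] [ 0.7 -0.3  0. ] 87.82865513990328
pick_top [(0.93, array([528.3, 207. , 205. ]))]
rest_tip [(0.75, array([756.9,  78.5,  24. ]))]
pick_tip [(0.45, array([431. , -89.5,  24. ]))]
slot_left_end [(0.58, array([509. ,  85.3,  53. ]))]
pick_top [(0.66, [233.1, 149.8], array([523.3, 210.5, 205. ]))]
pick_tip []
nut_1 [(0.58, [232.2, 278.9], array([ 537.3, -155.9,   10. ])), (0.41, [234.5, 268.0], array([ 540.1, -113.4,   10. ]))]
top [(0.6, array([522.5, 203.9, 205. ]))] [(0.55, array([-51.,  65.,  10.]))]
```

View pics/f.png

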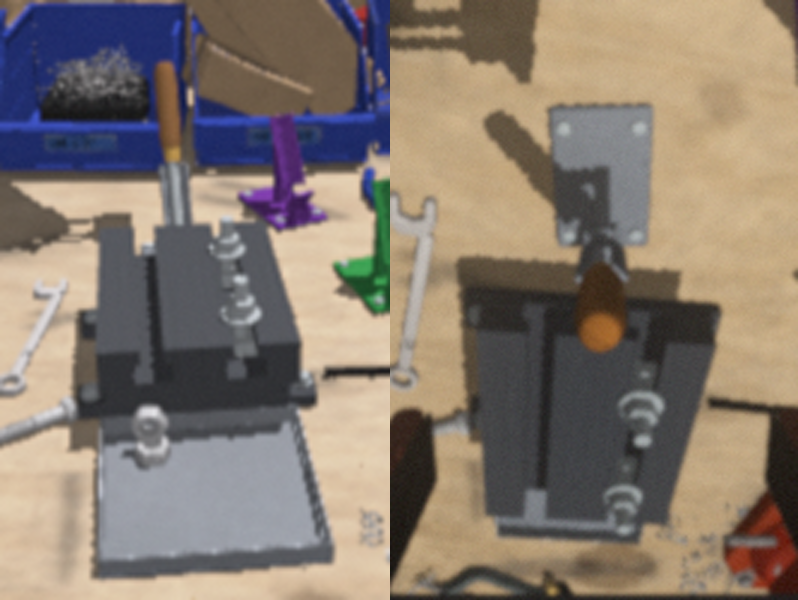

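The pick lies back in its rest: handle end (600,325) in the wrist crop, within about 2 mm of its first measured place. The slot is empty and both nuts are in the tray at (150,420) and (152,450).

```bash
python3 -c "
from workcell import ctrl
print(ctrl.close_job())"
```

```text
the job is handed in; nothing more can be done
None
```

The job is handed in at about 32 s of the 54 s allowed: in the last pictures both nuts are in the tray, one standing on edge against the plate end, and the pick is back in its rest; the hand-in call returned no verdict.

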